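Fill the hallway drawer, slide it home and latch it

TASK

Put whichever of the torch, the coaster, the keys on their clip and the glasses case are lying on the hall table into the loose wooden drawer, lying low enough to pass under the crate's top; leave the round polish tin where it is. The crate's latch lever is shut across the opening: swing it fully out of the way, slide the loaded drawer by its handle all the way home into the crate, and swing the latch fully shut across its front again.

Things in the scene. Friction and masses are not known exactly. Their poses are not given: they have to be found in the camera images.
- crate: Fixed pine crate, drawer bay at table level. Origin: middle of the mouth, on the table; x points into the bay (about world +y), y across, z up. Bay 182 mm wide, mouth slightly flared, back wall at x = 222 mm, no floor (the table), 62 mm high under a roof (x = 12 to 248, top at z = 78 mm). On the roof a bell and a plant (to z = 145); from x = 240 a cubby rises to 212 mm.
- drawer: Loose open pine drawer, 216 (x) by 172 (y) by 34 mm high, walls and floor 8 mm (inside 200 x 156). Origin: middle of the underside. Enters +x end first, x along the crate's x. A fin handle sticks out of the -x end (x = -164 to -108 mm), 14 mm thick in y, z = 5 to 45 mm. Home: against the back wall, -x end level with the mouth (origin at crate x = 108 to 114 mm). 0.3 kg.
- drawer_grip (a point): Point on the drawer's fin handle for gripping across its 14 mm thickness from above: drawer frame (-142, 0, 36) mm.
- latch (a joint): Latch lever: 0 = shut (lies across the front of the drawer, just outside the mouth); grows to 2.2 rad as it swings out away from the mouth about its vertical hinge (counter-clockwise from above). From 1.4 rad it is clear of the drawer's way. Stays where it is left.
- latch_hinge (a point): The latch's vertical hinge axis, at crate (-24, -112, 26) mm. The steel lever is 14 mm wide, its top at z = 32 mm, and reaches 65 mm from the hinge.
- latch_knob (a point): Top centre of the latch's upright round wooden knob (16 mm diameter, z = 32 to 77 mm), 58 mm from the hinge. Shut, it stands at crate (-24, -54) mm.
- torch: Yellow plastic torch lying flat, 84 mm long along its x (x = -42 to 42 mm), square body 28 mm wide (y) and 30 mm high, round head 32 mm in diameter at the +x end. Origin: middle of the underside. May be absent.
- coaster: Chunky square ceramic coaster 60 x 60 mm, 16 mm thick. Origin: middle of the underside. May be absent.
- keys: Two house keys on a bright green clip, one rigid piece 92 mm long along its x: clip 24 mm wide (y) and 12 mm high from x = -46 to 12 mm, the flat keys (4 mm) from there to x = 46 mm. Origin: underside, on the centre line, on the clip. May be absent.
- case: Hard black glasses case, 88 mm long (x), 40 mm wide (y), 34 mm high, rounded edges. Origin: middle of the underside. May be absent.
- tin: Round shoe polish tin, 68 mm across, 28 mm high; not to be put away, leave it where it is. Origin: middle of the underside.

How it is judged:
On the way, in this order (a step that is already met when the one before it is completed fails the run):
1. every item present lies in the drawer while the drawer is still outside the crate (x of torch in the frame of drawer between -0.1 and 0.1 m and y of torch in the frame of drawer between -0.078 and 0.078 m and z of torch in the frame of drawer between -0.005 and 0.046 m and x of coaster in the frame of drawer between -0.1 and 0.1 m and y of coaster in the frame of drawer between -0.078 and 0.078 m and z of coaster in the frame of drawer between -0.005 and 0.046 m and x of keys in the frame of drawer between -0.1 and 0.1 m and y of keys in the frame of drawer between -0.078 and 0.078 m and z of keys in the frame of drawer between -0.005 and 0.046 m and x of case in the frame of drawer between -0.1 and 0.1 m and y of case in the frame of drawer between -0.078 and 0.078 m and z of case in the frame of drawer between -0.005 and 0.046 m and x of drawer in the frame of crate below 0 m), for 0.2 s.
2. the loaded drawer is fully home in the crate, the latch still open (x of torch in the frame of drawer between -0.1 and 0.1 m and y of torch in the frame of drawer between -0.078 and 0.078 m and z of torch in the frame of drawer between -0.005 and 0.046 m and x of coaster in the frame of drawer between -0.1 and 0.1 m and y of coaster in the frame of drawer between -0.078 and 0.078 m and z of coaster in the frame of drawer between -0.005 and 0.046 m and x of keys in the frame of drawer between -0.1 and 0.1 m and y of keys in the frame of drawer between -0.078 and 0.078 m and z of keys in the frame of drawer between -0.005 and 0.046 m and x of case in the frame of drawer between -0.1 and 0.1 m and y of case in the frame of drawer between -0.078 and 0.078 m and z of case in the frame of drawer between -0.005 and 0.046 m and x of drawer in the frame of crate between 0.101 and 0.125 m and y of drawer in the frame of crate between -0.012 and 0.012 m and height (world z) of drawer below 0.01 m and angle between the x axis of drawer and the x axis of crate, either way round below 0.08 rad and value of joint latch above 0.8 rad), for 0.2 s.
3. the latch is shut across the drawer (x of torch in the frame of drawer between -0.1 and 0.1 m and y of torch in the frame of drawer between -0.078 and 0.078 m and z of torch in the frame of drawer between -0.005 and 0.046 m and x of coaster in the frame of drawer between -0.1 and 0.1 m and y of coaster in the frame of drawer between -0.078 and 0.078 m and z of coaster in the frame of drawer between -0.005 and 0.046 m and x of keys in the frame of drawer between -0.1 and 0.1 m and y of keys in the frame of drawer between -0.078 and 0.078 m and z of keys in the frame of drawer between -0.005 and 0.046 m and x of case in the frame of drawer between -0.1 and 0.1 m and y of case in the frame of drawer between -0.078 and 0.078 m and z of case in the frame of drawer between -0.005 and 0.046 m and x of drawer in the frame of crate between 0.101 and 0.125 m and y of drawer in the frame of crate between -0.012 and 0.012 m and height (world z) of drawer below 0.01 m and angle between the x axis of drawer and the x axis of crate, either way round below 0.08 rad and value of joint latch below 0.12 rad), for 0.2 s.
At the end, for the whole second after the job is handed in: Every item present is inside the drawer (underside below 46 mm above the drawer's); the drawer is home (origin at crate x of 101 mm or more, within 12 mm of the centre line, square to 0.08 rad) and at rest; the latch is shut (under 0.12 rad) (all of step 3 and linear speed of drawer below 0.02 m/s); the robot touches nothing.
It fails at once if the polish tin is moved more than 50 mm (distance of tin from where it was at the start of the episode above 0.05 m).
Of torch, coaster, keys, case only 3 to 4 are there at a start; the rules pass over those that are not, and their reading is None.
At some moment in a run one of torch, coaster, keys, case may be knocked a few centimetres aside while the robot is not near it.
Once in a run the grip may slacken for a moment while it holds something.
It also fails if it takes over 192 s, if anything falls off the work surface, if the arm or the gripper's body presses on something with over 40 N, if the wrist force passes 120 N, or if a joint passes its speed limit or range.

ROBOT

A 6-joint arm with a two-finger parallel gripper is mounted at the origin on the work surface. World frame = base frame: x ahead of the robot, y to its left, z up, the work surface at z = 0. Lengths are in m, angles in rad, forces in N, time in s.
With the tool pointing down it reaches from about 0.25 to 0.725 m from the base axis. Payload 4 kg.
Tool frame: the origin (TCP) lies at the very end of the fingers, on their centre line; the grasp point (between the pads) lies 19 mm behind it (ctrl.pinch_z is the distance from the TCP to the grasp point, in m); z points along the fingers, y is the line along which they close (so a half turn about z gives the same grasp; the last joint's range is limited). The gripper opens to 85 mm and grips with 20 to 120 N. Pads are 22 mm wide; open, the fingers measure 114 mm over their backs; the gripper's body (76 mm by 85 mm) begins 54 mm behind the grasp point. The pads swing forward as they close: fully open they stand 13 mm farther back than shut.
Start: joints at [1.205, 0.241, 0.005, 1.335, 0, 1.571], TCP at [0.179, 0.467, 0.231] pointing down, gripper open.
Joint ranges: [-2.72, 2.72], [-1.05, 1.87], [-1.09, 1.28], [-1.99, 2.15], [-1.42, 1.44], [-3.14, 3.14]. Speed limits (rad/s): [2.79, 2.79, 3.14, 3.14, 3.14, 3.14].

INTERFACE

Orientations are given as [roll, pitch, yaw] about the fixed x, y, z axes, in that order (R = Rz(yaw) Ry(pitch) Rx(roll)).
In Python, from bench import ctrl, grab_frame, get_calibration, ticket gives the robot as it stands.
- The arm moves only by the tool move_arm, never from a script. Its argument "rows" is a list of rows, each a list of 6 numbers: the shift along the tool's x, y, z in units of 25 mm (1.0 is 25 mm), then the turn, a rotation vector about the tool's x, y, z in units of 5 degrees (1.0 is 5 degrees). A call has 1 to 8 rows; each row is the pose to reach, as a shift and turn from the pose commanded when the call began, along the tool's axes at that moment; what a row does not reach only later rows make up. A row lasts 1/12 s, in which the tool goes at most 41.7 mm and 7.16 degrees, less where a joint would pass 70% of its speed; a pose out of reach is approached as far as the arm can. A call with a gripper value outside its range is refused whole. "jaw" is the opening, from 0 (shut) to 1 (fully open), set as the call begins (left out, the last holds). The fingers move at their own pace and stop on an object; "force" is the grip in N (left out, the last holds). Time passes only in rows, so rows that repeat a pose let the fingers close. It gives the time, the measured TCP pose, the force, the opening and the grip force at its end, in the units of the state.
- ctrl.sense(): the state, without advancing time (a new reading comes with each control period).
- grab_frame(name): name is "scene" or "top"; returns the picture (384x512x3 uint8, red, green, blue); there is no depth.
- get_calibration(name): a dict with "vfov" (degrees; the focal length in pixels is half the picture's height over the tangent of half this angle, whatever the lens; pixels are square), "cx", "cy" (the principal point, pixels), "k1" (the pictures are not rectified: a ray, as slopes to the right and down, at radius r is drawn at 1 + k1 r^2 times it, then the intrinsics apply), "R" (3x3) and "t" (3): a world point X has camera coordinates R X + t. Camera axes: x right, y down, z forward; pixel columns grow to the right and rows downward; lengths in m; the calibration is good to about 2 mm. A picture is of the moment at which its call begins. get_calibration takes no time and is no camera call.
- ticket.finish_job(): hands the job in; it is judged then, once.
The state is a dict: "time_s": time; "qpos": joint angles; "joint_velocities": joint speeds; "joint_torque": joint torques, N m; "ee_pos": TCP position; "ee_rot": TCP orientation; "ft_force": force on the tool from outside, world axes, zero at the start; "torque": the same for the moment, N m; "opening": finger opening in m; "grasp_force": force on a finger pad.
Only numpy, scipy, OpenCV 4.12 (cv2) and the standard library are available. Lean on these libraries where they do the work, as an engineer would, in place of code of your own. Each camera call takes 0.05 s, during which the arm holds its last target. There are 200 camera calls.

## Working session

There is one attempt and no reset: what is moved stays moved. The work goes in short steps, Python scripts to look and compute and a tool call to move; the robot and the scene stay as the last step left them, time stands still between calls to the robot, and variables do not carry over. Pictures are saved under pics/ and viewed, at most 17 in all, crops included, and the job is handed in when it is done.

Besides the shell and the picture viewer there is one more tool, called after "Emit:" as name([rows], argument=value, ...), one row to a line, values as JSON. move_arm: Moves the arm, as the interface text tells. Its arguments: {"type":"object","properties":{"rows":{"type":"array","items":{"type":"array","items":{"type":"number"}}},"jaw":{"type":"number"},"force":{"type":"number"}},"required":["rows"]}

```bash
ls; mkdir -p pics
python3 - <<'E'
from bench import ctrl, grab_frame, get_calibration
import cv2
for n in("scene","top"):
    f=grab_frame(n); cv2.imwrite(f"pics/{n}0.png",f[:,:,::-1]); c=get_calibration(n); print(n,c)
s=ctrl.sense(); print(s)
E
```

```text
pics
scene {'vfov': 48.05534848754817, 'cx': 243.58764757188027, 'cy': 186.05669337355988, 'k1': -0.05294404653461877, 'R': array([[ 0.44648018,  0.89471882, -0.01156263],
       [ 0.74384257, -0.37831074, -0.55098022],
       [-0.49734664,  0.23740097, -0.83443819]]), 't': array([-0.18034984, -0.36246827,  1.40221514])}
top {'vfov': 57.07489937070754, 'cx': 250.74118584150105, 'cy': 195.83667931818246, 'k1': -0.033395761296159454, 'R': array([[ 0.01801091, -0.99975876, -0.01257113],
       [-0.99281722, -0.01639566, -0.11851223],
       [ 0.11827753,  0.01461535, -0.99287301]]), 't': array([-0.05943647,  0.53723395,  0.93760753])}
{'time_s': 0.1, 'qpos': array([1.20500880e+00, 2.41352569e-01, 3.87044674e-03, 1.33519924e+00,
       3.69964997e-06, 1.57081205e+00]), 'joint_velocities': array([ 0.00159342, -0.00169004,  0.00142995, -0.00164903,  0.00160311,
        0.00057536]), 'joint_torque': array([-2.46921891e-04, -3.73138297e+01,  2.53009862e+01,  1.08578833e-02,
       -9.27419336e-06, -1.91834567e-05]), 'ee_pos': array([0.17864108, 0.46639867, 0.23049891]), 'ee_rot': array([-3.13970761e+00, -3.66999627e-06,  2.77578939e+00]), 'ft_force': array([-0.1176382 , -0.61573041, -0.55687857]), 'torque': array([ 0.02661408,  0.01181662, -0.03998484]), 'grasp_force': 0.0, 'opening': 0.08522019584858441}
```

View pics/scene0.png

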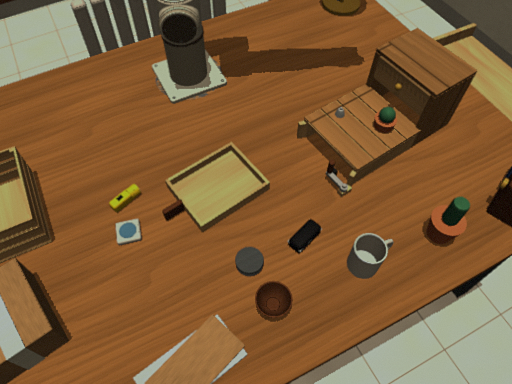

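View pics/top0.png

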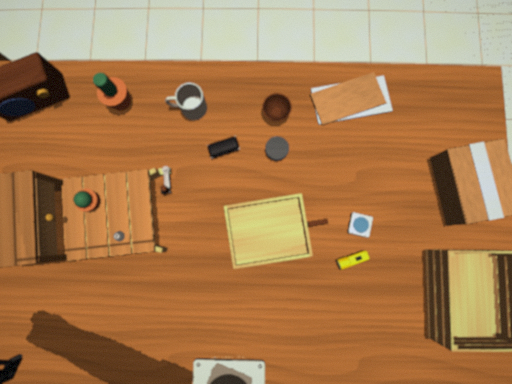

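The pictures show the torch (yellow, top 352,260), coaster (white with blue, top 360,225) and case (black, top 223,147), plus the tin (276,148). The drawer is at (268,230) with its handle pointing right. The crate mouth is at about (160,210), with the latch at (166,180). I see no keys; I'll check that with a colour mask.

```bash
cat > h.py <<'E'
import numpy as np, cv2
from bench import ctrl, grab_frame, get_calibration
C={n:get_calibration(n) for n in("scene","top")}
def intr(n):
    c=C[n]; f=192/np.tan(np.radians(c['vfov']/2)); return f,c['cx'],c['cy'],c['k1']
def ray(n,p):
    f,cx,cy,k=intr(n); d=np.array([(p[0]-cx)/f,(p[1]-cy)/f]); s=d.copy()
    for _ in range(20): s=d/(1+k*(s@s))
    R,t=C[n]['R'],C[n]['t']; return -R.T@t, R.T@np.array([s[0],s[1],1.])
def at(n,p,z):
    o,d=ray(n,p); return o+d*(z-o[2])/d[2]
def proj(n,X):
    f,cx,cy,k=intr(n); c=C[n]['R']@np.asarray(X,float)+C[n]['t']; s=c[:2]/c[2]; s=s*(1+k*(s@s)); return s*f+[cx,cy]
def tri(p,q):
    (o,d),(O,D)=ray("scene",p),ray("top",q)
    a=np.linalg.lstsq(np.c_[d,-D],O-o,rcond=None)[0]; P,Q=o+a[0]*d,O+a[1]*D
    return (P+Q)/2, np.linalg.norm(P-Q)
def blobs(m,lo=15):
    m=m.astype(np.uint8)*255; out=[]
    for c in cv2.findContours(m,cv2.RETR_EXTERNAL,cv2.CHAIN_APPROX_NONE)[0]:
        if cv2.contourArea(c)>=lo: out.append(c)
    return sorted(out,key=cv2.contourArea,reverse=True)
def show(n,name,x0,y0,x1,y1,k):
    f=grab_frame(n); cv2.imwrite(name,cv2.resize(f[y0:y1,x0:x1,::-1],None,fx=k,fy=k,interpolation=cv2.INTER_CUBIC)); return f
E
python3 - <<'E'
from h import *
F={n:grab_frame(n) for n in C}
for n,f in F.items():
    hsv=cv2.cvtColor(f,cv2.COLOR_RGB2HSV); H,S,V=cv2.split(hsv)
    ms={'yellow':(H>26)&(H<34)&(S>200)&(V>130),'green':(H>40)&(H<85)&(S>120)&(V>60),'white':(S<60)&(V>170),'blue':(H>95)&(H<115)&(S>90)&(V>80),'dark':(V<50),'pine':(H>17)&(H<30)&(S>60)&(S<200)&(V>110)}
    for k,m in ms.items():
        for c in blobs(m,20)[:7]:
            r=cv2.minAreaRect(c); print(n,k,int(cv2.contourArea(c)),np.round(r[0],1),np.round(r[1],1),round(r[2]))
a=cv2.resize(F['top'][120:290,130:400,::-1],None,fx=2.9,fy=2.9,interpolation=cv2.INTER_CUBIC)
cv2.imwrite('pics/topc.png',a)
b=cv2.resize(F['scene'][60:260,100:400,::-1],None,fx=2.6,fy=2.6,interpolation=cv2.INTER_CUBIC)
cv2.imwrite('pics/scenec.png',b)
E
```

```text
scene yellow 144 [123.5 195. ] [ 7.1 31.2] 52
scene white 3739 [46.3 38.1] [62.  71.5] 73
scene white 2957 [490.4 358.8] [62.9 65.9] 58
scene white 2382 [402.7 352.2] [36.1 70.6] 58
scene white 2051 [461.4 316.5] [34.8 65.8] 58
scene white 1290 [415.2  14.9] [78.2 28.6] 39
scene white 1174 [429.  367.5] [31. 74.] 90
scene white 1024 [506.  284.5] [38.3 44.2] 50
scene blue 149 [127. 230.] [12.7 15.6] 45
scene dark 2277 [183.5  49. ] [71.3 40.7] 84
scene dark 1678 [413.2 102.4] [99.9 82.9] 15
scene dark 1044 [ 29.3 310.2] [95.7 40.6] 62
scene dark 674 [499.  196.5] [59. 24.] 90
scene dark 509 [304.5 236. ] [16.3 34.6] 45
scene dark 326 [  8.4 369.9] [18.  28.6] 56
scene dark 299 [481.9 277. ] [ 9.3 66.4] 59
scene pine 4402 [217.1 180.9] [58.4 86.7] 57
scene pine 2361 [487.   72.6] [99.4 39.2] 42
scene pine 1270 [ 15.5 188.5] [31. 85.] 0
scene pine 605 [325.7 369.4] [11.5 74. ] 61
scene pine 592 [389.3 332.7] [10.3 68.5] 60
scene pine 286 [177.2   7.9] [18.3 37.3] 86
scene pine 189 [433.3 307.5] [ 9.8 30.2] 61
top yellow 202 [353.9 259.3] [ 8.9 28.9] 70
top white 31235 [255.5  81. ] [162. 511.] 90
top white 1118 [486.1 180.5] [78.7 15.4] 75
top white 933 [228.5 371.5] [23. 71.] 90
top white 403 [360.5 224.4] [21.6 20.9] 14
top white 377 [363.3  97.2] [36.2 52. ] 79
top white 137 [191.  102.5] [11. 20.] 90
top white 70 [165.  176.5] [19.  6.] 90
top blue 122 [360.5 224.5] [12.7 12.7] 45
top dark 1660 [33.7 97.8] [47.2 71.4] 44
top dark 289 [ 10.  369.5] [27. 20.] 90
top dark 189 [223.2 147.1] [13.  28.1] 72
top dark 132 [108.3  88.2] [14.8 11.3] 45
top dark 120 [450.9 205. ] [38.8 16.2] 76
top dark 59 [441.1 165.9] [24.9 15.8] 77
top dark 46 [ 47.9 181.8] [25.6  9.2] 18
top pine 5060 [267.7 230.7] [65.3 81.1] 81
top pine 4076 [479.  300.5] [101.  64.] 90
top pine 53 [155.5 171. ] [ 6. 13.] 90
top pine 38 [158. 249.] [6. 8.] 90
top pine 29 [ 48.8 216.8] [6.4 5.7] 45
top pine 27 [41.2 90.6] [4.6 9.5] 68
```

View pics/topc.png

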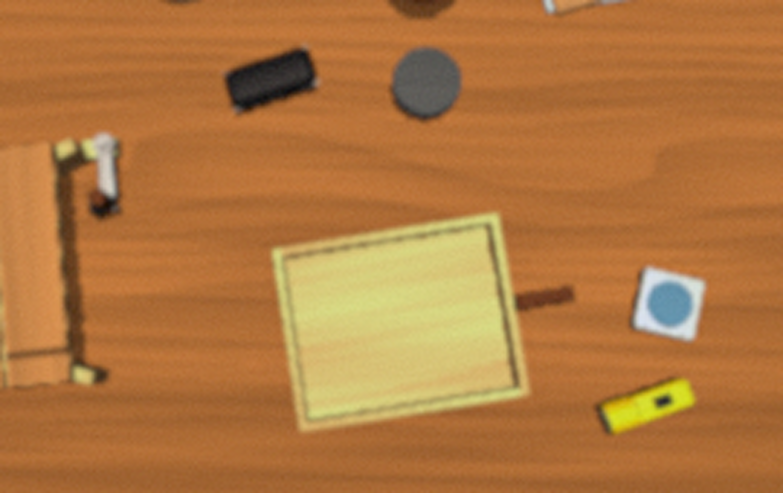

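View pics/scenec.png

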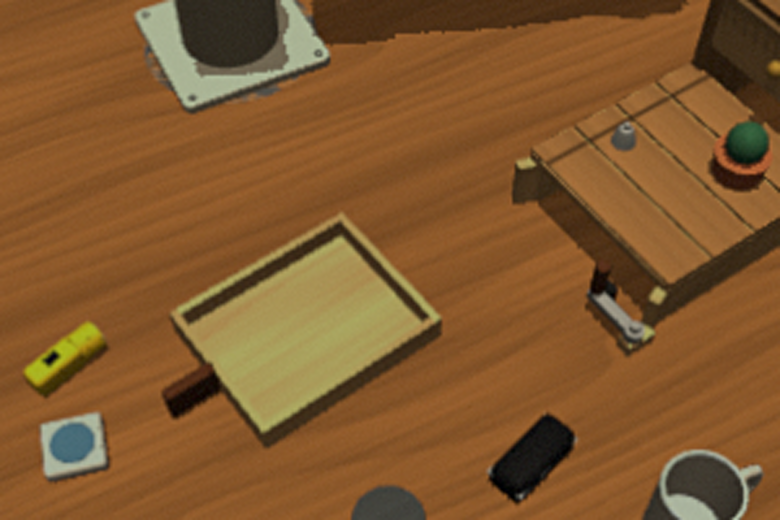

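Run:
```python
from h import *
T=lambda p:np.array(p)/2.9+[130,120]-.33
S=lambda p:np.array(p)/2.6+[100,60]-.3
P={}
for k,s,t in [('d+x+y',(342,216),(301,431)),('d+x-y',(440,318),(274,248)),('d-x-y',(267,432),(498,214)),('d-x+y',(172,318),(528,395)),
 ('hinge',(632,327),(104,142)),('knob',(603,268),(97,202)),('roofLoX',(533,152),(75,385)),('roofHiX',(668,285),(56,145)),
 ('tin',(388,514),(426,80)),('coaster',(73,443),(669,304)),('torch',(64,355),(648,404)),('case',(532,452),(270,78)),('fin',(188,385),(545,298))]:
    X,e=tri(S(s),T(t)); P[k]=X; print(k,np.round(X*1000),round(e*1000,1))
for k,p,z in [('hinge',(104,142),.032),('knob',(97,202),.077),('roofLo',(75,385),.078),('roofHi',(56,145),.078),('fin tip',(573,294),.045)]: print(k,np.round(at('top',T(p),z)*1000))
for k,p,z in [('hinge',(632,327),.032),('knob',(603,268),.077),('roofLo',(533,152),.078),('roofHi',(668,285),.078)]: print(k,np.round(at('scene',S(p),z)*1000))
for k,c,z in [('drawer',None,0)]:
    for z in(.034,):
        q=[at('top',T(p),z) for p in [(301,431),(274,248),(498,214),(528,395)]]
        print(np.round(np.array(q)*1000), 'centre',np.mean(q,0)*1000)
        v=(q[0]+q[1]-q[2]-q[3]); print('yaw',np.degrees(np.arctan2(v[1],v[0])), np.linalg.norm(v)/2)
f=grab_frame('top'); H,Sa,V=cv2.split(cv2.cvtColor(f,cv2.COLOR_RGB2HSV))
for k,m,z,box in [('torch',(H>22)&(H<34)&(Sa>180)&(V>120),.03,(330,240,375,280)),('coaster',(Sa<110)&(V>90),.016,(340,205,380,245)),('case',(V<60),.034,(200,130,245,165)),('tin',(Sa<110)&(V<110),.028,(262,133,292,165))]:
    mm=np.zeros_like(m); x0,y0,x1,y1=box; mm[y0:y1,x0:x1]=m[y0:y1,x0:x1]
    c=blobs(mm)[0]; r=cv2.minAreaRect(c); b=cv2.boxPoints(r)
    q=np.array([at('top',p,z) for p in b]); e1,e2=q[1]-q[0],q[2]-q[1]; L=e1 if np.linalg.norm(e1)>np.linalg.norm(e2) else e2
    print(k,np.round(q.mean(0)*1000),'size',np.round([1000*np.linalg.norm(e1),1000*np.linalg.norm(e2)]),'long yaw',round(np.degrees(np.arctan2(L[1],L[0])),1))
```

```text
d+x+y [341.  -7.  28.] 0.0
d+x-y [511.  21.  36.] 0.7
d-x-y [ 548. -187.   32.] 4.2
d-x+y [ 378. -218.   22.] 0.7
hinge [609. 186.  39.] 1.4
knob [548. 184.  65.] 1.6
roofLoX [382. 199.  66.] 7.2
roofHiX [600. 223.  75.] 4.0
tin [ 675. -120.   32.] 1.3
coaster [ 465. -355.   14.] 0.3
torch [ 371. -331.   22.] 0.6
case [677.  31.  25.] 1.2
fin [ 468. -233.   35.] 0.8
hinge [610. 188.  32.]
knob [546. 180.  77.]
roofLo [382. 192.  78.]
roofHi [598. 220.  78.]
fin tip [ 472. -257.   45.]
hinge [605. 189.  32.]
knob [555. 179.  77.]
roofLo [392. 196.  78.]
roofHi [602. 224.  78.]
[[ 342.   -7.   34.]
 [ 511.   22.   34.]
 [ 547. -189.   34.]
 [ 378. -217.   34.]] centre [444.45226794 -97.72690774  34.        ]
yaw 99.78070760019745 0.21311487233815396
torch [ 371. -330.   30.] size [83. 28.] long yaw -70.2
coaster [ 466. -354.   16.] size [62. 64.] long yaw -101.7
case [673.  29.  34.] size [80. 39.] long yaw -71.6
tin [ 673. -120.   28.] size [65. 62.] long yaw -25.2
```

```bash
cat >> h.py <<'E'
from scipy.spatial.transform import Rotation as Ro
def plan(x,y,z,yaw):
    """units to TCP (mm) with tool y along yaw (deg, mod 180), tool down"""
    s=ctrl.sense(); R=Ro.from_euler('xyz',s['ee_rot']); 
    best=min((yaw+180*k for k in range(-3,4)),key=lambda a:abs((a-np.degrees(np.arctan2(*R.as_matrix()[[1,0],1]))+540)%360-180))
    T=Ro.from_euler('xyz',[np.pi,0,np.radians(best+90)])
    d=R.inv().apply(np.array([x,y,z])/1000-s['ee_pos'])/.025; w=np.degrees((R.inv()*T).as_rotvec())/5
    print('t',s['time_s'],'now',np.round(s['ee_pos']*1000,1),'open',round(s['opening']*1000,1),'rows',np.round(d,2),np.round(w,2)); return d,w
Do=np.array([444.5,-98.]);Dy=np.radians(99.8)
def D2w(x,y,o=Do,a=Dy): return o+np.array([[np.cos(a),-np.sin(a)],[np.sin(a),np.cos(a)]])@[x,y]
E
python3 -c "
from h import *
plan(420,20,200,60)
print(D2w(48,38),D2w(48,-38),D2w(-55,0))"
```

```text
t 0.25 now [178.7 466.6 230.9] open 85.3 rows [-15.4  -13.23   1.25] [-0.01  0.    1.81]
[398.8844439  -57.16838184] [473.77544418 -44.2324599 ] [ 453.86152245 -152.19743442]
```

Emit:
move_arm([
  [-15.4, -13.2, 1.25, 0, 0, 1.8],
  [-15.4, -13.2, 1.25, 0, 0, 1.8],
  [-15.4, -13.2, 1.25, 0, 0, 1.8],
  [-15.4, -13.2, 1.25, 0, 0, 1.8],
  [-15.4, -13.2, 1.25, 0, 0, 1.8],
  [-15.4, -13.2, 1.25, 0, 0, 1.8],
  [-15.4, -13.2, 1.25, 0, 0, 1.8],
  [-15.4, -13.2, 1.25, 0, 0, 1.8],
], jaw=0.7)

```text
time_s: 0.92
ee_pos: [0.3377, 0.1725, 0.2109]
ee_rot: [3.141, 0.0, 2.619]
ft_force: [1.6, 0.2, 0.1]
opening: 0.0599
grasp_force: 0.0
```

```bash
python3 -c "
from h import *
plan(371,-330,120,20);print(ctrl.sense()['qpos'])"
```

```text
t 0.9167 now [337.7 172.5 210.9] open 59.9 rows [-11.18 -16.76   3.63] [0.01 0.   8.01]
[ 4.72370724e-01  1.14975431e-02 -3.15637036e-01  1.24287131e+00
 -9.57085243e-06  9.94670397e-01]
```

Emit:
move_arm([
  [-11.2, -16.8, 3.6, 0, 0, 8],
  [-11.2, -16.8, 3.6, 0, 0, 8],
  [-11.2, -16.8, 3.6, 0, 0, 8],
  [-11.2, -16.8, 3.6, 0, 0, 8],
  [-11.2, -16.8, 3.6, 0, 0, 8],
  [-11.2, -16.8, 3.6, 0, 0, 8],
  [-11.2, -16.8, 3.6, 0, 0, 8],
  [-11.2, -16.8, 3.6, 0, 0, 8],
])

```text
time_s: 1.58
ee_pos: [0.3583, -0.1552, 0.1522]
ee_rot: [3.141, 0.0, 1.92]
ft_force: [1.0, 0.6, 0.1]
opening: 0.0601
grasp_force: 0.0
```

```bash
python3 -c "
from h import *
plan(371,-330,70,20)"
```

```text
t 1.5833 now [ 358.3 -155.2  152.2] open 60.1 rows [-6.74 -1.92  3.29] [0.01 0.01 0.  ]
```

Emit:
move_arm([
  [-6.75, -1.9, 3.3, 0, 0, 0],
  [-6.75, -1.9, 3.3, 0, 0, 0],
  [-6.75, -1.9, 3.3, 0, 0, 0],
  [-6.75, -1.9, 3.3, 0, 0, 0],
  [-6.75, -1.9, 3.3, 0, 0, 0],
  [-6.75, -1.9, 3.3, 0, 0, 0],
  [-6.75, -1.9, 3.3, 0, 0, 0],
])

```text
time_s: 2.17
ee_pos: [0.371, -0.3284, 0.0686]
ee_rot: [-3.141, -0.002, 1.918]
ft_force: [0.3, 0.2, -0.4]
opening: 0.06
grasp_force: 0.0
```

```bash
cat >> h.py <<'E'
def find(k):
    f=grab_frame('top'); H,S,V=cv2.split(cv2.cvtColor(f,cv2.COLOR_RGB2HSV))
    m={'torch':(H>22)&(H<34)&(S>180)&(V>120),'coaster':(H>95)&(H<115)&(S>90)&(V>80)}[k]
    m[:, :200]=0
    for c in blobs(m)[:2]:
        r=cv2.minAreaRect(c); print(k,cv2.contourArea(c),np.round(r[0],1),np.round(1000*at('top',r[0],{'torch':.03,'coaster':.016}[k])))
E
python3 -c "
from h import *
plan(371,-330,6,20); find('torch'); find('coaster')"
```

```text
t 2.1667 now [ 371.  -328.4   68.6] open 60.0 rows [-0.07 -0.02  2.5 ] [-0.01 -0.03 -0.02]
torch 51.0 [347.7 261.5] [ 365. -314.   30.]
coaster 123.5 [360.8 224.3] [ 466. -355.   16.]
```

Emit:
move_arm([
  [0, 0, 1.2, 0, 0, 0],
  [0, 0, 2.4, 0, 0, 0],
  [0, 0, 2.5, 0, 0, 0],
  [0, 0, 2.5, 0, 0, 0],
])

```text
time_s: 2.6
ee_pos: [0.3708, -0.3256, 0.0068]
ee_rot: [-3.14, -0.004, 1.922]
ft_force: [0.8, 0.2, 0.1]
opening: 0.0597
grasp_force: 0.0
```

Emit:
move_arm([
  [0, 0, 0, 0, 0, 0],
  [0, 0, 0, 0, 0, 0],
  [0, 0, 0, 0, 0, 0],
  [0, 0, 0, 0, 0, 0],
  [0, 0, 0, 0, 0, 0],
  [0, 0, 0, 0, 0, 0],
], jaw=0, force=50)

```text
time_s: 3.1
ee_pos: [0.373, -0.3291, 0.0097]
ee_rot: [3.14, 0.004, 1.921]
ft_force: [-1.1, 0.9, 5.5]
opening: 0.027
grasp_force: 67.9
```

Emit:
move_arm([
  [0, 0, -1.5, 0, 0, 0],
  [0, 0, -3, 0, 0, 0],
  [0, 0, -4, 0, 0, 0],
  [0, 0, -4, 0, 0, 0],
  [0, 0, -4, 0, 0, 0],
])

```text
time_s: 3.52
ee_pos: [0.3735, -0.3293, 0.1104]
ee_rot: [3.138, 0.006, 1.921]
ft_force: [-0.1, 0.9, -1.8]
opening: 0.0271
grasp_force: 68.0
```

```bash
python3 -c "
from h import *
plan(*D2w(48,38),110,9.8);find('torch')"
```

```text
t 3.5167 now [ 373.5 -329.3  110.4] open 27.1 rows [ 9.88  4.68 -0.03] [0.04 0.06 2.05]
torch 73.0 [355.5 262.5] [ 362. -335.   30.]
```

Emit:
move_arm([
  [9.9, 4.7, 0, 0, 0, 2],
  [9.9, 4.7, 0, 0, 0, 2],
  [9.9, 4.7, 0, 0, 0, 2],
  [9.9, 4.7, 0, 0, 0, 2],
  [9.9, 4.7, 0, 0, 0, 2],
  [9.9, 4.7, 0, 0, 0, 2],
  [9.9, 4.7, 0, 0, 0, 2],
  [9.9, 4.7, 0, 0, 0, 2],
])

```text
time_s: 4.23
ee_pos: [0.396, -0.0506, 0.106]
ee_rot: [-3.139, -0.003, 1.753]
ft_force: [0.3, -0.0, -1.4]
opening: 0.0271
grasp_force: 67.9
```

```bash
python3 -c "
from h import *
d,w=plan(*D2w(48,38),20,9.8); show('top','pics/t1.png',150,120,400,290,3)"
```

```text
t 4.2333 now [396.  -50.6 106. ] open 27.1 rows [-0.29  0.08  3.44] [-0.03 -0.03  0.13]
```

View pics/t1.png

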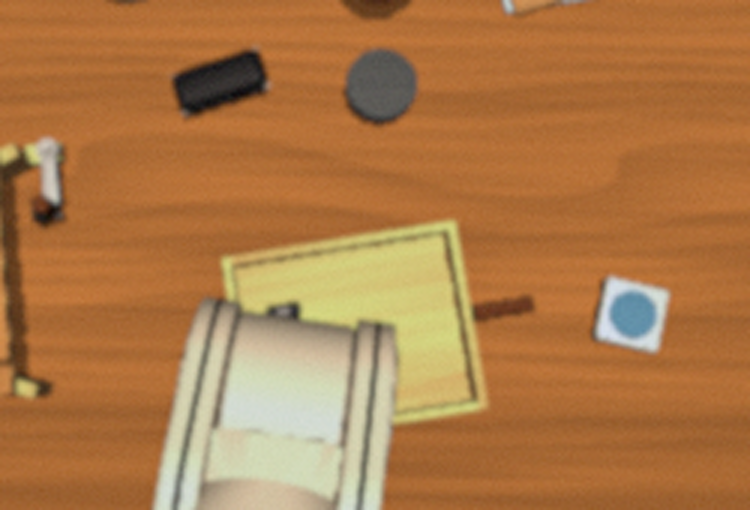

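The torch is held over the drawer at about (275,310) of the crop, mostly hidden by the arm. Drawer, coaster and case have not moved, so I'm lowering it.

Emit:
move_arm([
  [-0.1, 0, 1.2, 0, 0, 0],
  [-0.2, 0, 2.4, 0, 0, 0],
  [-0.2, 0, 3.3, 0, 0, 0],
  [-0.2, 0, 3.45, 0, 0, 0],
  [-0.2, 0, 3.45, 0, 0, 0],
])

```text
time_s: 4.7
ee_pos: [0.3959, -0.0605, 0.0195]
ee_rot: [-3.136, -0.001, 1.745]
ft_force: [0.1, -0.4, -0.4]
opening: 0.0273
grasp_force: 68.0
```

Emit:
move_arm([
  [0, 0, 0, 0, 0, 0],
  [0, 0, 0, 0, 0, 0],
  [0, 0, 0, 0, 0, 0],
  [0, 0, 0, 0, 0, 0],
  [0, 0, -1.5, 0, 0, 0],
  [0, 0, -3, 0, 0, 0],
  [0, 0, -4, 0, 0, 0],
  [0, 0, -4, 0, 0, 0],
], jaw=0.55)

```text
time_s: 5.37
ee_pos: [0.4026, -0.0607, 0.1267]
ee_rot: [3.131, 0.004, 1.746]
ft_force: [0.9, 0.0, -0.6]
opening: 0.0469
grasp_force: 0.0
```

```bash
python3 -c "
from h import *
plan(466,-355,90,-11.7)"
```

```text
t 5.3667 now [402.6 -60.7 126.7] open 46.9 rows [-12.03   0.43   1.52] [0.13 0.02 4.35]
```

Emit:
move_arm([
  [-12, 0.4, 0.8, 0, 0, 4.35],
  [-12, 0.4, 0.8, 0, 0, 4.35],
  [-12, 0.4, 0.8, 0, 0, 4.35],
  [-12, 0.4, 0.8, 0, 0, 4.35],
  [-12, 0.4, 0.8, 0, 0, 4.35],
  [-12, 0.4, 0.8, 0, 0, 4.35],
  [-12, 0.4, 0.8, 0, 0, 4.35],
  [-12, 0.4, 0.8, 0, 0, 4.35],
], jaw=1)

```text
time_s: 6.03
ee_pos: [0.4612, -0.3598, 0.1002]
ee_rot: [3.139, 0.003, 1.362]
ft_force: [0.8, 0.3, -0.9]
opening: 0.0855
grasp_force: 0.0
```

```bash
python3 -c "
from h import *
plan(466,-355,0,-11.7);f=show('scene','pics/s2.png',90,80,330,280,3)"
```

```text
t 6.0333 now [ 461.2 -359.8  100.2] open 85.5 rows [0.24 0.14 4.01] [ 0.03  0.04 -0.06]
```

View pics/s2.png

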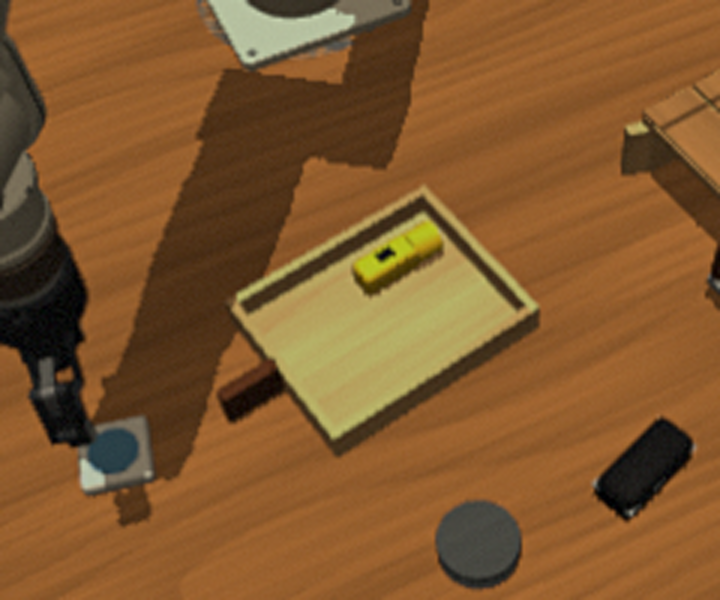

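The torch lies in the drawer along its far side (400,255 in the crop), and the coaster is still in place under the gripper (115,450). Next I'll grasp the coaster.

Emit:
move_arm([
  [0.2, 0.1, 1.3, 0, 0, 0],
  [0.2, 0.1, 2.6, 0, 0, 0],
  [0.2, 0.1, 3.4, 0, 0, 0],
  [0.2, 0.1, 3.9, 0, 0, 0],
  [0.2, 0.1, 4, 0, 0, 0],
  [0.2, 0.1, 4, 0, 0, 0],
])

```text
time_s: 6.58
ee_pos: [0.463, -0.3477, 0.0]
ee_rot: [-3.139, -0.001, 1.367]
ft_force: [0.0, -0.1, -0.4]
opening: 0.0855
grasp_force: 0.0
```

Emit:
move_arm([
  [0, 0, 0, 0, 0, 0],
  [0, 0, 0, 0, 0, 0],
  [0, 0, 0, 0, 0, 0],
  [0, 0, 0, 0, 0, 0],
  [0, 0, 0, 0, 0, 0],
], jaw=0)

```text
time_s: 7.0
ee_pos: [0.4653, -0.3501, 0.0032]
ee_rot: [3.138, 0.001, 1.367]
ft_force: [-0.3, 0.4, 7.0]
opening: 0.0587
grasp_force: 54.7
```

Emit:
move_arm([
  [0, 0, -1, 0, 0, 0],
  [0, 0, -2.5, 0, 0, 0],
  [0, 0, -4, 0, 0, 0],
  [0, 0, -4, 0, 0, 0],
  [0, 0, -4, 0, 0, 0],
])

```text
time_s: 7.42
ee_pos: [0.4659, -0.3509, 0.1045]
ee_rot: [3.135, 0.003, 1.366]
ft_force: [0.8, -0.1, -1.5]
opening: 0.0584
grasp_force: 54.4
```

```bash
python3 -c "
from h import *
plan(*D2w(-55,-5),100,9.8)"
```

```text
t 7.4167 now [ 465.9 -350.9  104.5] open 58.4 rows [ 7.76 -1.9   0.14] [ 0.07  0.05 -4.3 ]
```

Emit:
move_arm([
  [7.75, -1.9, 0, 0, 0, -4.3],
  [7.75, -1.9, 0, 0, 0, -4.3],
  [7.75, -1.9, 0, 0, 0, -4.3],
  [7.75, -1.9, 0, 0, 0, -4.3],
  [7.75, -1.9, 0, 0, 0, -4.3],
  [7.75, -1.9, 0, 0, 0, -4.3],
  [7.75, -1.9, 0, 0, 0, -4.3],
  [7.75, -1.9, 0, 0, 0, -4.3],
])

```text
time_s: 8.08
ee_pos: [0.4563, -0.1499, 0.1003]
ee_rot: [-3.14, -0.0, 1.742]
ft_force: [0.7, 0.1, -1.7]
opening: 0.0583
grasp_force: 54.3
```

```bash
python3 -c "
from h import *
plan(*D2w(-55,-5),14,9.8)"
```

```text
t 8.0833 now [ 456.3 -149.9  100.3] open 58.3 rows [-0.07  0.09  3.45] [-0.01 -0.    0.  ]
```

Emit:
move_arm([
  [0, 0.1, 1.2, 0, 0, 0],
  [0, 0.1, 2.4, 0, 0, 0],
  [0, 0.1, 3.2, 0, 0, 0],
  [0, 0.1, 3.45, 0, 0, 0],
  [0, 0.1, 3.45, 0, 0, 0],
])

```text
time_s: 8.5
ee_pos: [0.4574, -0.1503, 0.0131]
ee_rot: [-3.138, -0.002, 1.739]
ft_force: [-0.6, 0.1, -1.6]
opening: 0.0585
grasp_force: 54.3
```

Emit:
move_arm([
  [0, 0, 0, 0, 0, 0],
  [0, 0, 0, 0, 0, 0],
  [0, 0, 0, 0, 0, 0],
  [0, 0, -1.5, 0, 0, 0],
  [0, 0, -3, 0, 0, 0],
  [0, 0, -4, 0, 0, 0],
  [0, 0, -4, 0, 0, 0],
], jaw=0.86)

```text
time_s: 9.08
ee_pos: [0.4639, -0.1512, 0.1216]
ee_rot: [3.13, 0.006, 1.742]
ft_force: [1.2, -0.7, -0.2]
opening: 0.0737
grasp_force: 0.0
```

```bash
python3 -c "
from h import *
plan(673,31,120,19)"
```

```text
t 9.0833 now [ 463.9 -151.2  121.6] open 73.7 rows [5.76 9.48 0.14] [ 0.13  0.08 -1.84]
```

Emit:
move_arm([
  [5.75, 9.5, 0, 0, 0, -1.85],
  [5.75, 9.5, 0, 0, 0, -1.85],
  [5.75, 9.5, 0, 0, 0, -1.85],
  [5.75, 9.5, 0, 0, 0, -1.85],
  [5.75, 9.5, 0, 0, 0, -1.85],
  [5.75, 9.5, 0, 0, 0, -1.85],
  [5.75, 9.5, 0, 0, 0, -1.85],
  [5.75, 9.5, 0, 0, 0, -1.85],
])

```text
time_s: 9.75
ee_pos: [0.6726, 0.0372, 0.114]
ee_rot: [3.138, -0.0, 1.908]
ft_force: [0.1, -1.5, 0.2]
opening: 0.0738
grasp_force: 0.0
```

```bash
python3 -c "
from h import *
plan(675,30,70,18.4);f=show('scene','pics/s3.png',110,80,370,300,2.7)"
```

```text
t 9.75 now [672.6  37.2 114. ] open 73.8 rows [-0.31 -0.01  1.76] [ 0.04 -0.    0.19]
```

View pics/s3.png

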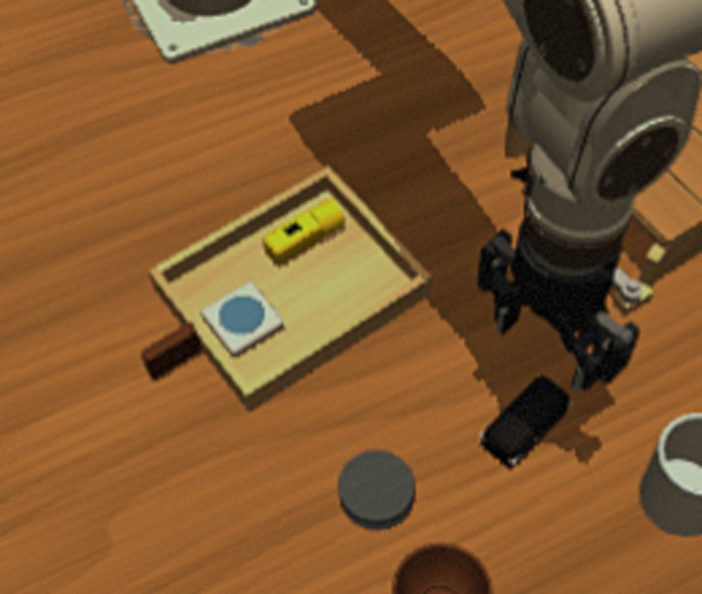

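Torch and coaster are both in the drawer. The case is unmoved at scene (304,236), just below the gripper, so I'll go down and grasp it.

Emit:
move_arm([
  [-0.3, 0, 0.2, 0, 0, 0.2],
  [-0.3, 0, 0.8, 0, 0, 0.2],
  [-0.3, 0, 1.8, 0, 0, 0.2],
  [-0.3, 0, 3, 0, 0, 0.2],
  [-0.3, 0, 4, 0, 0, 0.2],
  [-0.3, 0, 4.3, 0, 0, 0.2],
  [-0.3, 0, 4.3, 0, 0, 0.2],
])

```text
time_s: 10.38
ee_pos: [0.6679, 0.0235, 0.0044]
ee_rot: [-3.135, -0.002, 1.883]
ft_force: [-0.5, -0.6, 0.7]
opening: 0.0734
grasp_force: 0.0
```

Emit:
move_arm([
  [0, 0, 0, 0, 0, 0],
  [0, 0, 0, 0, 0, 0],
  [0, 0, 0, 0, 0, 0],
  [0, 0, 0, 0, 0, 0],
  [0, 0, 0, 0, 0, 0],
  [0, 0, 0, 0, 0, 0],
], jaw=0)

```text
time_s: 10.88
ee_pos: [0.6737, 0.0253, 0.0106]
ee_rot: [3.136, 0.002, 1.886]
ft_force: [-0.1, -1.1, 7.0]
opening: 0.039
grasp_force: 52.2
```

Emit:
move_arm([
  [0, 0, -1, 0, 0, 0],
  [0, 0, -2.5, 0, 0, 0],
  [0, 0, -4, 0, 0, 0],
  [0, 0, -4, 0, 0, 0],
  [0, 0, -4, 0, 0, 0],
])

```text
time_s: 11.3
ee_pos: [0.6738, 0.0256, 0.1118]
ee_rot: [3.134, 0.002, 1.886]
ft_force: [-0.1, -0.2, -1.3]
opening: 0.039
grasp_force: 51.4
```

```bash
python3 -c "
from h import *
plan(*D2w(46,-38),110,9.8)"
```

```text
t 11.3 now [673.8  25.6 111.8] open 39.0 rows [-0.26 -8.48  0.01] [0.09 0.02 1.65]
```

Emit:
move_arm([
  [-0.25, -8.5, 0, 0, 0, 1.65],
  [-0.25, -8.5, 0, 0, 0, 1.65],
  [-0.25, -8.5, 0, 0, 0, 1.65],
  [-0.25, -8.5, 0, 0, 0, 1.65],
  [-0.25, -8.5, 0, 0, 0, 1.65],
  [-0.25, -8.5, 0, 0, 0, 1.65],
  [-0.25, -8.5, 0, 0, 0, 1.65],
  [-0.25, -8.5, 0, 0, 0, 1.65],
])

```text
time_s: 11.97
ee_pos: [0.4709, -0.0464, 0.1071]
ee_rot: [3.141, -0.0, 1.741]
ft_force: [0.8, -0.3, -1.5]
opening: 0.039
grasp_force: 57.2
```

```bash
python3 -c "
from h import *
plan(*D2w(46,-38),20,9.8)"
```

```text
t 11.9667 now [470.9 -46.4 107.1] open 39.0 rows [-0.02  0.13  3.48] [ 0.   -0.   -0.01]
```

Emit:
move_arm([
  [0, 0.1, 1.2, 0, 0, 0],
  [0, 0.1, 2.4, 0, 0, 0],
  [0, 0.1, 3.2, 0, 0, 0],
  [0, 0.1, 3.45, 0, 0, 0],
  [0, 0.1, 3.45, 0, 0, 0],
])

```text
time_s: 12.38
ee_pos: [0.4738, -0.0454, 0.0199]
ee_rot: [-3.139, -0.001, 1.743]
ft_force: [-0.2, 0.3, -0.4]
opening: 0.0387
grasp_force: 57.4
```

Emit:
move_arm([
  [0, 0, 0, 0, 0, 0],
  [0, 0, 0, 0, 0, 0],
  [0, 0, 0, 0, 0, 0],
  [0, 0, -1.5, 0, 0, 0],
  [0, 0, -3, 0, 0, 0],
  [0, 0, -4.5, 0, 0, 0],
  [0, 0, -4.5, 0, 0, 0],
], jaw=0.62)

```text
time_s: 12.97
ee_pos: [0.4796, -0.0464, 0.1417]
ee_rot: [3.126, 0.004, 1.742]
ft_force: [0.7, -0.8, 0.0]
opening: 0.0529
grasp_force: 0.0
```

```bash
python3 -c "
from h import *
plan(552,181,140,7)"
```

```text
t 12.9667 now [479.6 -46.4 141.7] open 52.9 rows [8.47 4.4  0.1 ] [0.18 0.04 0.56]
```

Emit:
move_arm([
  [8.5, 4.4, 0, 0, 0, 3],
  [8.5, 4.4, 0, 0, 0, 5],
  [8.5, 4.4, 0, 0, 0, 6],
  [8.5, 4.4, 0, 0, 0, 6],
  [8.5, 4.4, 0, 0, 0, 6],
  [8.5, 4.4, 0, 0, 0, 6],
  [8.5, 4.4, 0, 0, 0, 6],
  [8.5, 4.4, 0, 0, 0, 6],
], jaw=0.42)

```text
time_s: 13.63
ee_pos: [0.5469, 0.1853, 0.1337]
ee_rot: [3.14, -0.002, 1.223]
ft_force: [0.9, -0.6, -0.2]
opening: 0.0359
grasp_force: 0.0
```

```bash
python3 -c "
from h import *
plan(552,181,42,-20);f=show('scene','pics/s4.png',130,100,370,280,3)"
```

```text
t 13.6333 now [546.9 185.3 133.7] open 35.9 rows [-0.1   0.24  3.67] [ 0.02 -0.02  0.01]
```

View pics/s4.png

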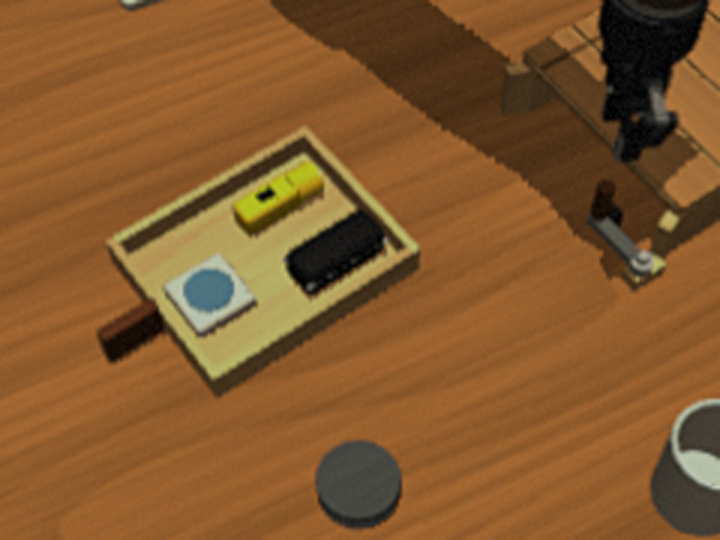

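All three items now lie flat in the drawer, and the knob is at crop (606,186), where I measured it before. Next is down onto the knob.

Emit:
move_arm([
  [-0.1, 0.2, 0.5, 0, 0, 0],
  [-0.1, 0.2, 1, 0, 0, 0],
  [-0.1, 0.2, 2, 0, 0, 0],
  [-0.1, 0.2, 3, 0, 0, 0],
  [-0.1, 0.2, 3.6, 0, 0, 0],
  [-0.1, 0.2, 3.6, 0, 0, 0],
])

```text
time_s: 14.18
ee_pos: [0.5464, 0.175, 0.0401]
ee_rot: [-3.136, 0.005, 1.216]
ft_force: [-0.3, 0.1, 0.4]
opening: 0.0361
grasp_force: 0.0
```

Emit:
move_arm([
  [0, 0, 0, 0, 0, 0],
  [0, 0, 0, 0, 0, 0],
  [0, 0, 0, 0, 0, 0],
  [0, 0, 0, 0, 0, 0],
  [0, 0, 0, 0, 0, 0],
], jaw=0)

```text
time_s: 14.6
ee_pos: [0.5496, 0.1776, 0.0446]
ee_rot: [3.141, 0.001, 1.218]
ft_force: [-3.9, -2.5, 3.3]
opening: 0.0147
grasp_force: 49.6
```

```bash
python3 -c "
from h import *
p=ctrl.sense()['ee_pos'];R=Ro.from_euler('xyz',ctrl.sense()['ee_rot'])
h=np.array([608,188,0])/1000; v=p-h; print(p,np.linalg.norm(v[:2]))
for a in np.arange(1,9)*.24: print(round(a,2),np.round(R.inv().apply(h+Ro.from_rotvec([0,0,a]).apply(v)-p)/.025,2))"
```

```text
[0.54955055 0.17757179 0.04464157] 0.05937243692655478
0.24 [-0.45  0.34  0.  ]
0.48 [-0.81  0.79  0.  ]
0.72 [-1.05  1.3   0.  ]
0.96 [-1.17  1.86  0.  ]
1.2 [-1.14  2.43  0.  ]
1.44 [-0.99  2.97  0.  ]
1.68 [-0.71  3.47  0.  ]
1.92 [-0.31  3.88  0.  ]
```

Emit:
move_arm([
  [-0.45, 0.35, 0, 0, 0, 0],
  [-0.8, 0.8, 0, 0, 0, 0],
  [-1.05, 1.3, 0, 0, 0, 0],
  [-1.15, 1.85, 0, 0, 0, 0],
  [-1.15, 2.4, 0, 0, 0, 0],
  [-1, 2.95, 0, 0, 0, 0],
  [-0.7, 3.45, 0, 0, 0, 0],
  [-0.5, 3.7, 0, 0, 0, 0],
])

```text
time_s: 15.27
ee_pos: [0.6319, 0.1328, 0.0438]
ee_rot: [-3.14, 0.002, 1.218]
ft_force: [-7.0, -4.5, 2.6]
opening: 0.0147
grasp_force: 50.8
```

Emit:
move_arm([
  [0, 0, 0, 0, 0, 0],
  [0, 0, 0, 0, 0, 0],
  [0, 0, -1, 0, 0, 0],
  [0, 0, -2.5, 0, 0, 0],
  [0, 0, -3.5, 0, 0, 0],
  [0, 0, -3.5, 0, 0, 0],
], jaw=0.42)

```text
time_s: 15.77
ee_pos: [0.6365, 0.1358, 0.139]
ee_rot: [3.13, -0.008, 1.219]
ft_force: [1.4, 0.1, 0.9]
opening: 0.0361
grasp_force: 0.0
```

```bash
python3 -c "
from h import *
g=D2w(-142,0);print(g);plan(*g,130,9.8)
f=show('scene','pics/s5.png',130,80,400,280,2.8)
cv2.imwrite('pics/t5.png',grab_frame('top')[:,:,::-1])"
```

```text
[ 468.66974888 -237.92792158]
t 15.7667 now [636.5 135.8 139. ] open 36.1 rows [-16.35  -1.15   0.21] [ 0.16 -0.05 -5.99]
```

View pics/s5.png

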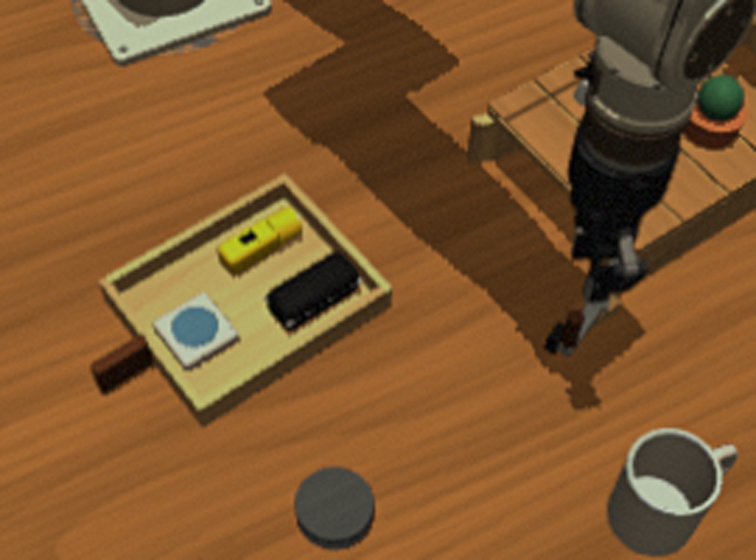

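The latch now points out from the mouth with its knob at crop (570,330), and the drawer with its load hasn't moved. I'll go to the handle.

Emit:
move_arm([
  [-16.3, -1.1, 0.2, 0, 0, -6],
  [-16.3, -1.1, 0.2, 0, 0, -6],
  [-16.3, -1.1, 0.2, 0, 0, -6],
  [-16.3, -1.1, 0.2, 0, 0, -6],
  [-16.3, -1.1, 0.2, 0, 0, -6],
  [-16.3, -1.1, 0.2, 0, 0, -6],
  [-16.3, -1.1, 0.2, 0, 0, -6],
  [-16.3, -1.1, 0.2, 0, 0, -6],
])

```text
time_s: 16.53
ee_pos: [0.4952, -0.1685, 0.1256]
ee_rot: [-3.14, -0.001, 1.742]
ft_force: [0.5, -0.8, -0.3]
opening: 0.036
grasp_force: 0.0
```

```bash
python3 -c "
from h import *
plan(469,-238,90,9.8)"
```

```text
t 16.5333 now [ 495.2 -168.5  125.6] open 36.0 rows [-2.56 -1.5   1.42] [-0.02 -0.01  0.01]
```

Emit:
move_arm([
  [-2.55, -1.5, 1.4, 0, 0, 0],
  [-2.55, -1.5, 1.4, 0, 0, 0],
  [-2.55, -1.5, 1.4, 0, 0, 0],
  [-2.55, -1.5, 1.4, 0, 0, 0],
  [-2.55, -1.5, 1.4, 0, 0, 0],
])

```text
time_s: 16.95
ee_pos: [0.4705, -0.2362, 0.0911]
ee_rot: [-3.14, -0.002, 1.741]
ft_force: [0.8, 0.2, -0.0]
opening: 0.0357
grasp_force: 0.0
```

```bash
python3 -c "
from h import *
plan(469,-238,16,9.8)
f=show('scene','pics/s6.png',120,120,320,270,4)"
```

```text
t 16.95 now [ 470.5 -236.2   91.1] open 35.7 rows [-0.07 -0.07  3.  ] [-0.01 -0.02 -0.01]
```

View pics/s6.png

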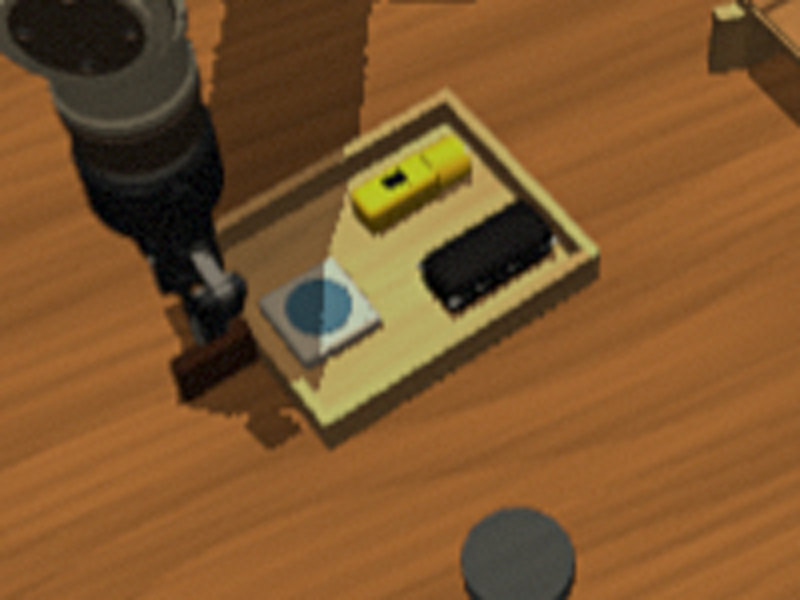

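The gripper stands over the handle (215,350), and the load is undisturbed. I'll go down and grip.

Emit:
move_arm([
  [-0.05, 0, 1, 0, 0, 0],
  [-0.05, 0, 2, 0, 0, 0],
  [-0.05, 0, 2.8, 0, 0, 0],
  [-0.05, 0, 2.95, 0, 0, 0],
  [-0.05, 0, 2.95, 0, 0, 0],
])

```text
time_s: 17.42
ee_pos: [0.471, -0.236, 0.0172]
ee_rot: [-3.139, -0.002, 1.744]
ft_force: [0.3, 0.6, 0.7]
opening: 0.0359
grasp_force: 0.0
```

Emit:
move_arm([
  [0, 0, 0, 0, 0, 0],
  [0, 0, 0, 0, 0, 0],
  [0, 0, 0, 0, 0, 0],
  [0, 0, 0, 0, 0, 0],
  [0, 0, 0, 0, 0, 0],
], jaw=0, force=80)

```text
time_s: 17.83
ee_pos: [0.4723, -0.238, 0.0199]
ee_rot: [3.139, 0.001, 1.743]
ft_force: [-2.0, 2.1, 5.9]
opening: 0.0121
grasp_force: 79.1
```

```bash
cat >> h.py <<'E'
Co=np.array([494.,197.8]);Cy=np.radians(97.2)
def C2w(x,y): return D2w(x,y,Co,Cy)
E
python3 -c "
from h import *
s=ctrl.sense();print(s['ee_pos'],s['ee_rot'],s['opening'])
g=C2w(-142-135,0);print(g,C2w(-31,0));plan(*g,s['ee_pos'][2]*1000,7.2)"
```

```text
[ 0.47228223 -0.23800935  0.01985491] [3.13943465e+00 8.91648300e-04 1.74262070e+00] 0.012091177498236003
[528.7173057  -77.01577226] [497.88533024 167.04444426]
t 17.8333 now [ 472.3 -238.    19.9] open 12.1 rows [5.96 3.33 0.  ] [0.02 0.01 0.53]
```

Emit:
move_arm([
  [0.2, 0.1, 0, 0, 0, 0],
  [0.6, 0.3, 0, 0, 0, 0.1],
  [1.1, 0.6, 0, 0, 0, 0.2],
  [1.6, 0.9, 0, 0, 0, 0.2],
  [2.1, 1.2, 0, 0, 0, 0.3],
  [2.6, 1.45, 0, 0, 0, 0.3],
  [3.1, 1.75, 0, 0, 0, 0.4],
  [3.6, 2, 0, 0, 0, 0.5],
])

```text
time_s: 18.5
ee_pos: [0.5066, -0.1427, 0.0199]
ee_rot: [3.14, 0.006, 1.697]
ft_force: [-2.5, -7.0, 5.6]
opening: 0.0123
grasp_force: 79.0
```

Emit:
move_arm([
  [0.5, 0.25, 0, 0, 0, 0],
  [1, 0.55, 0, 0, 0, 0],
  [1.5, 0.85, 0, 0, 0, 0],
  [1.9, 1.1, 0, 0, 0, 0],
  [2.2, 1.25, 0, 0, 0, 0],
  [2.35, 1.33, 0, 0, 0, 0],
  [2.35, 1.33, 0, 0, 0, 0],
  [2.35, 1.33, 0, 0, 0, 0],
])

```text
time_s: 19.17
ee_pos: [0.5324, -0.0791, 0.0199]
ee_rot: [3.139, 0.003, 1.698]
ft_force: [-0.3, -2.0, 5.2]
opening: 0.0127
grasp_force: 78.9
```

```bash
python3 -c "
from h import *
g=C2w(-277,0);plan(*g,19,7.2)
f=show('top','pics/t7.png',130,120,400,290,2.9)"
```

```text
t 19.1667 now [532.4 -79.1  19.9] open 12.7 rows [ 0.1  -0.14  0.04] [0.03 0.03 0.02]
```

View pics/t7.png

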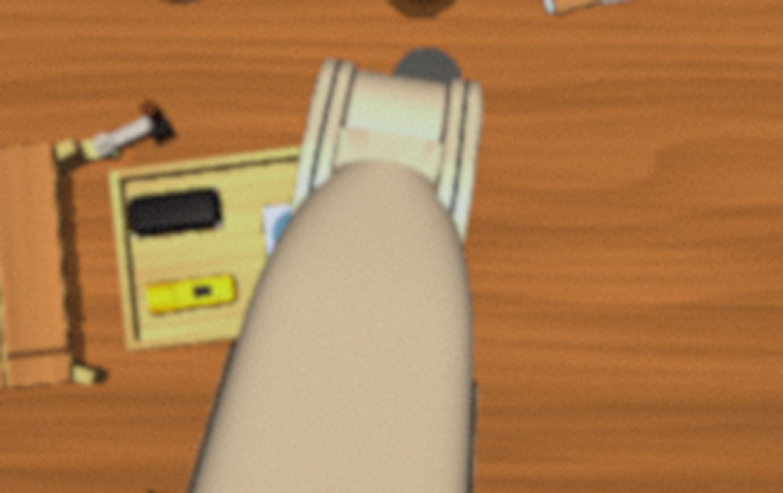

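The drawer front corners are at crop (110,172) and (129,349), just outside the mouth. The latch is swung open, with its knob at (155,112), and the load is in place.

```bash
python3 -c "
from h import *
T=lambda p:np.array(p)/2.9+[130,120]-.33
a=Cy
M=np.array([[np.cos(a),np.sin(a)],[-np.sin(a),np.cos(a)]])
for n,p,z in [('dHi',(110,172),.034),('dLo',(129,349),.034),('roofHi',(56,145),.078),('roofLo',(75,385),.078),('rimHi',(298,150),.034),('knob',(151,106),.077),('hinge',(100,146),.032)]:
  w=at('top',T(p),z)[:2]*1000; print(n,np.round(w),np.round(M@(w-Co),1))
g=D2w(-142,0,Co,Cy)
print('grip in crate',M@(ctrl.sense()['ee_pos'][:2]*1000-Co))
"
```

```text
dHi [581. 181.] [-27.8 -84.2]
dLo [414. 155.] [-32.2  84.8]
roofHi [598. 220.] [   9.4 -106.1]
roofLo [382. 192.] [  8.5 112.3]
rimHi [605.   2.] [-208.5  -85.6]
knob [636. 135.] [ -80.3 -132.9]
hinge [607. 192.] [ -19.8 -110.9]
grip in crate [-279.49778423   -3.42403446]
```

Emit:
move_arm([
  [0.2, -0.1, 0, 0, 0, 0],
  [0.6, -0.15, 0, 0, 0, 0],
  [1, -0.15, 0, 0, 0, 0],
  [1.4, -0.15, 0, 0, 0, 0],
  [1.8, -0.15, 0, 0, 0, 0],
  [2.2, -0.15, 0, 0, 0, 0],
  [2.6, -0.15, 0, 0, 0, 0],
  [3, -0.15, 0, 0, 0, 0],
])

```text
time_s: 19.88
ee_pos: [0.5197, -0.006, 0.0199]
ee_rot: [3.137, 0.005, 1.695]
ft_force: [1.2, -6.9, 4.7]
opening: 0.0127
grasp_force: 78.5
```

Emit:
move_arm([
  [0.4, 0, 0, 0, 0, 0],
  [0.8, 0, 0, 0, 0, 0],
  [1.2, 0, 0, 0, 0, 0],
  [1.5, 0, 0, 0, 0, 0],
  [1.5, 0, 0, 0, 0, 0],
])

```text
time_s: 20.3
ee_pos: [0.5147, 0.033, 0.0199]
ee_rot: [3.137, 0.002, 1.697]
ft_force: [0.7, -1.9, 4.9]
opening: 0.0126
grasp_force: 78.6
```

```bash
cat >> h.py <<'E'
def crate(p):
    a=Cy; return np.array([[np.cos(a),np.sin(a)],[-np.sin(a),np.cos(a)]])@(np.asarray(p)[:2]*1000-Co)
E
python3 -c "
from h import *
s=ctrl.sense();print(crate(s['ee_pos']),s['ee_rot'],s['ft_force'],s['torque'])
f=show('scene','pics/s8.png',170,80,370,230,4)"
```

```text
[-1.66091115e+02  8.38090283e-02] [3.13737654e+00 1.82110252e-03 1.69744997e+00] [ 0.74459221 -1.94378218  4.92592443] [-0.31359391  0.14755924 -0.1070837 ]
```

View pics/s8.png

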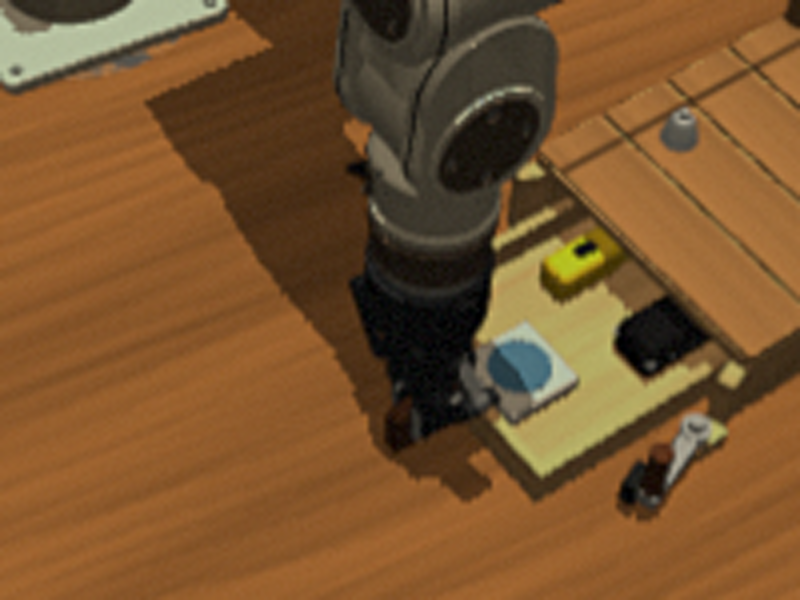

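The front of the drawer is inside the bay with low forces (about 7 N), the load sits below the roof, and the latch is clear (650,460). I'll continue pushing.

Emit:
move_arm([
  [0.4, 0, 0, 0, 0, 0],
  [0.9, 0, 0, 0, 0, 0],
  [1.4, 0, 0, 0, 0, 0],
  [1.9, 0, 0, 0, 0, 0],
  [2.4, 0, 0, 0, 0, 0],
  [2.9, 0, 0, 0, 0, 0],
  [3.4, 0, 0, 0, 0, 0],
  [3.8, 0, 0, 0, 0, 0],
])

```text
time_s: 21.02
ee_pos: [0.5027, 0.126, 0.0199]
ee_rot: [3.137, 0.004, 1.696]
ft_force: [1.6, -8.1, 6.5]
opening: 0.0127
grasp_force: 78.8
```

Emit:
move_arm([
  [0.2, 0, 0, 0, 0, 0],
  [0.4, 0, 0, 0, 0, 0],
  [0.6, 0, 0, 0, 0, 0],
  [0.8, 0, 0, 0, 0, 0],
  [1, 0, 0, 0, 0, 0],
  [1.15, 0, 0, 0, 0, 0],
  [1.15, 0, 0, 0, 0, 0],
])

```text
time_s: 21.6
ee_pos: [0.499, 0.1547, 0.0199]
ee_rot: [3.138, 0.003, 1.696]
ft_force: [1.6, -5.7, 6.1]
opening: 0.0124
grasp_force: 78.8
```

```bash
python3 -c "
from h import *
s=ctrl.sense();print(crate(s['ee_pos']),s['ee_rot'],s['ft_force'],s['torque'])"
```

```text
[-43.42951592   0.48642098] [3.13769554e+00 2.92392477e-03 1.69610993e+00] [ 1.62666788 -5.65988868  6.10931282] [-1.00231939  0.07910986 -0.02628885]
```

Emit:
move_arm([
  [0.1, 0, 0, 0, 0, 0],
  [0.2, 0, 0, 0, 0, 0],
  [0.3, 0, 0, 0, 0, 0],
  [0.4, 0, 0, 0, 0, 0],
  [0.4, 0, 0, 0, 0, 0],
])

```text
time_s: 22.02
ee_pos: [0.4978, 0.164, 0.0199]
ee_rot: [3.138, 0.004, 1.696]
ft_force: [0.5, -7.0, 6.6]
opening: 0.0128
grasp_force: 78.9
```

Emit:
move_arm([
  [0.05, 0, 0, 0, 0, 0],
  [0.1, 0, 0, 0, 0, 0],
  [0.15, 0, 0, 0, 0, 0],
  [0.15, 0, 0, 0, 0, 0],
])

```text
time_s: 22.35
ee_pos: [0.4973, 0.1674, 0.0199]
ee_rot: [3.138, 0.004, 1.695]
ft_force: [0.5, -6.3, 6.8]
opening: 0.0125
grasp_force: 78.9
```

```bash
python3 -c "
from h import *
s=ctrl.sense();print(crate(s['ee_pos']),s['ee_rot'],s['ft_force'],s['torque'])"
```

```text
[-30.55790483   0.56311761] [3.13777306 0.00396852 1.69525782] [ 0.46428724 -6.33385941  6.84966527] [-1.31879258e+00  2.90684029e-02  7.20360055e-05]
```

Emit:
move_arm([
  [0.05, 0, 0, 0, 0, 0],
  [0.1, 0, 0, 0, 0, 0],
  [0.15, 0, 0, 0, 0, 0],
  [0.15, 0, 0, 0, 0, 0],
])

```text
time_s: 22.68
ee_pos: [0.497, 0.1698, 0.0199]
ee_rot: [3.138, 0.007, 1.695]
ft_force: [0.2, -11.7, 7.4]
opening: 0.0125
grasp_force: 79.0
```

```bash
python3 -c "
from h import *
s=ctrl.sense();print(crate(s['ee_pos']))
show('scene','pics/s9.png',230,80,380,195,5)"
```

```text
[-28.10662497   0.5752952 ]
```

View pics/s9.png

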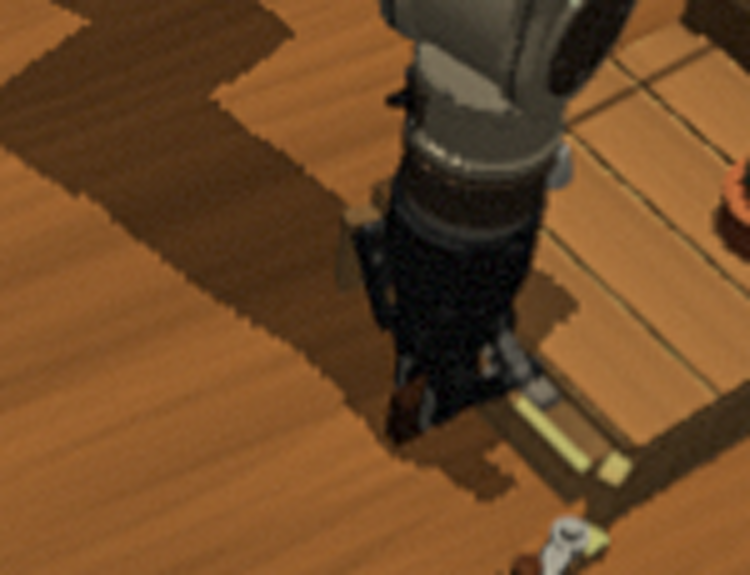

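The drawer's end wall is level with the mouth posts (590,465) and the force has started to rise, so it's at the back wall. One last nudge, then release.

Emit:
move_arm([
  [0.05, 0, 0, 0, 0, 0],
  [0.1, 0, 0, 0, 0, 0],
  [0.15, 0, 0, 0, 0, 0],
  [0.15, 0, 0, 0, 0, 0],
])

```text
time_s: 23.07
ee_pos: [0.4966, 0.1699, 0.0199]
ee_rot: [3.138, 0.014, 1.692]
ft_force: [2.9, -22.4, 11.3]
opening: 0.0129
grasp_force: 79.4
```

Emit:
move_arm([
  [0, 0, 0, 0, 0, 0],
  [0, 0, 0, 0, 0, 0],
  [0, 0, 0, 0, 0, 0],
  [0, 0, -1, 0, 0, 0],
  [0, 0, -2.5, 0, 0, 0],
  [0, 0, -4, 0, 0, 0],
  [0, 0, -4.8, 0, 0, 0],
  [0, 0, -4.8, 0, 0, 0],
], jaw=0.42)

```text
time_s: 23.73
ee_pos: [0.4981, 0.1788, 0.144]
ee_rot: [3.131, -0.003, 1.699]
ft_force: [1.7, 0.0, -0.7]
opening: 0.036
grasp_force: 0.0
```

```bash
python3 -c "
from h import *
plan(634,135,140,-20);s=ctrl.sense();print(s['qpos'])"
```

```text
t 23.7333 now [498.1 178.8 144. ] open 36.0 rows [-2.43  5.16  0.21] [ 0.12 -0.06  5.47]
[ 3.44327249e-01  3.42641566e-01 -8.88163548e-02  1.12790557e+00
  5.43705857e-04  1.78707780e+00]
```

Emit:
move_arm([
  [-2.4, 5.15, 0.2, 0, 0, 5.5],
  [-2.4, 5.15, 0.2, 0, 0, 5.5],
  [-2.4, 5.15, 0.2, 0, 0, 5.5],
  [-2.4, 5.15, 0.2, 0, 0, 5.5],
  [-2.4, 5.15, 0.2, 0, 0, 5.5],
  [-2.4, 5.15, 0.2, 0, 0, 5.5],
])

```text
time_s: 24.23
ee_pos: [0.6296, 0.1335, 0.1313]
ee_rot: [-3.139, 0.001, 1.219]
ft_force: [-0.3, 0.4, 0.0]
opening: 0.036
grasp_force: 0.0
```

```bash
python3 -c "
from h import *
plan(633,134,42,-20);show('scene','pics/s10.png',230,80,400,220,4.5)"
```

```text
t 24.2333 now [629.6 133.5 131.3] open 36.0 rows [0.07 0.13 3.57] [-0.03  0.01 -0.04]
```

View pics/s10.png

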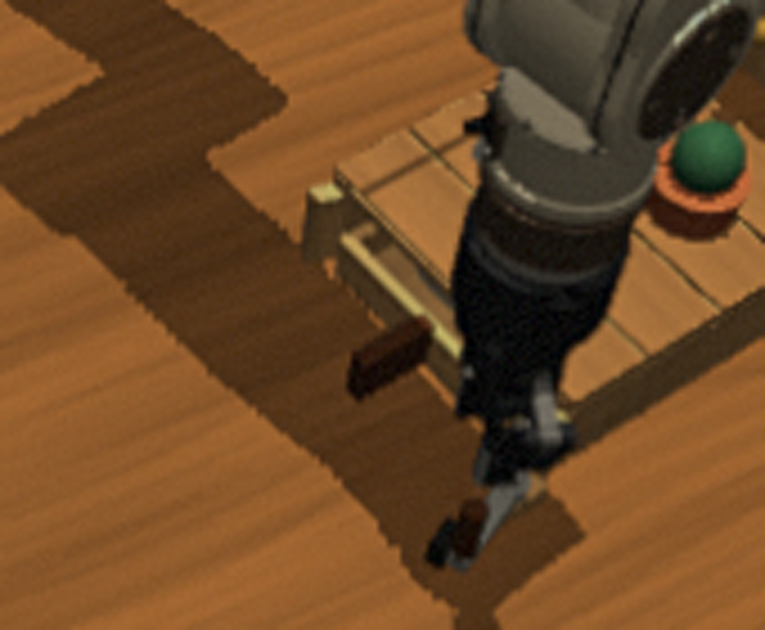

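The drawer sits home with its handle at (390,360), and the latch knob is below the gripper at (470,515). I'll grasp the knob and swing it shut.

Emit:
move_arm([
  [0.05, 0.1, 0.5, 0, 0, 0],
  [0.05, 0.1, 1, 0, 0, 0],
  [0.05, 0.1, 2, 0, 0, 0],
  [0.05, 0.1, 3, 0, 0, 0],
  [0.05, 0.1, 3.55, 0, 0, 0],
  [0.05, 0.1, 3.55, 0, 0, 0],
])

```text
time_s: 24.78
ee_pos: [0.628, 0.134, 0.0397]
ee_rot: [-3.134, 0.005, 1.22]
ft_force: [-1.2, -0.4, -0.0]
opening: 0.036
grasp_force: 0.0
```

Emit:
move_arm([
  [0, 0, 0, 0, 0, 0],
  [0, 0, 0, 0, 0, 0],
  [0, 0, 0, 0, 0, 0],
  [0, 0, 0, 0, 0, 0],
  [0, 0, 0, 0, 0, 0],
], jaw=0, force=50)

```text
time_s: 25.2
ee_pos: [0.6329, 0.134, 0.0452]
ee_rot: [3.141, -0.001, 1.218]
ft_force: [0.4, -1.0, -3.2]
opening: 0.0145
grasp_force: 49.3
```

```bash
python3 -c "
from h import *
p=ctrl.sense()['ee_pos'];R=Ro.from_euler('xyz',ctrl.sense()['ee_rot'])
h=np.array([608,188,0])/1000; v=p-h; 
v0=(C2w(-24,-54)/1000-h[:2]); A=np.arctan2(v[1],v[0])-np.arctan2(v0[1],v0[0]); A=(A+np.pi)%(2*np.pi)-np.pi; print(p,np.linalg.norm(v[:2]),A)
for a in np.arange(1,9)/8*A: print(round(a,2),np.round(R.inv().apply(h+Ro.from_rotvec([0,0,-a]).apply(v)-p)/.025,2))"
```

```text
[0.63290819 0.13398726 0.04518404] 0.05947936252543951 1.8774084880128932
0.23 [-0.34 -0.44 -0.  ]
0.47 [-0.58 -0.94 -0.  ]
0.7 [-0.69 -1.49 -0.  ]
0.94 [-0.67 -2.05 -0.  ]
1.17 [-0.52 -2.58 -0.  ]
1.41 [-0.25 -3.07 -0.  ]
1.64 [ 0.13 -3.48 -0.  ]
1.88 [ 0.59 -3.79 -0.  ]
```

Emit:
move_arm([
  [-0.35, -0.45, 0, 0, 0, 0],
  [-0.6, -0.95, 0, 0, 0, 0],
  [-0.7, -1.5, 0, 0, 0, 0],
  [-0.65, -2.05, 0, 0, 0, 0],
  [-0.5, -2.6, 0, 0, 0, 0],
  [-0.25, -3.05, 0, 0, 0, 0],
  [0.15, -3.5, 0, 0, 0, 0],
  [0.6, -3.8, 0, 0, 0, 0],
])

```text
time_s: 25.87
ee_pos: [0.5497, 0.1791, 0.0454]
ee_rot: [3.137, 0.002, 1.215]
ft_force: [6.5, -13.9, -5.9]
opening: 0.0148
grasp_force: 50.0
```

Emit:
move_arm([
  [0, 0, 0, 0, 0, 0],
  [0.1, -0.05, 0, 0, 0, 0],
  [0.1, -0.05, 0, 0, 0, 0],
])

```text
time_s: 26.12
ee_pos: [0.5498, 0.1787, 0.0454]
ee_rot: [3.135, 0.009, 1.215]
ft_force: [2.9, -15.5, 0.1]
opening: 0.015
grasp_force: 50.7
```

```bash
python3 -c "
from h import *
s=ctrl.sense();print(crate(s['ee_pos']),s['ft_force'])"
```

```text
[-25.91500503 -52.96177507] [  2.86978335 -15.47236321   0.07143215]
```

Emit:
move_arm([
  [0, 0, 0, 0, 0, 0],
  [0, 0, 0, 0, 0, 0],
  [0, 0, 0, 0, 0, 0],
  [0, 0, -1, 0, 0, 0],
  [0, 0, -2.5, 0, 0, 0],
  [0, 0, -4, 0, 0, 0],
  [0, 0, -5.5, 0, 0, 0],
  [0, 0, -6, 0, 0, 0],
], jaw=0.42)

```text
time_s: 26.78
ee_pos: [0.5511, 0.1855, 0.2018]
ee_rot: [3.133, -0.008, 1.219]
ft_force: [1.1, 0.7, 0.7]
opening: 0.0357
grasp_force: 0.0
```

Emit:
move_arm([
  [-1.5, 0, 0, 0, 0, 0],
  [-3, 0, 0, 0, 0, 0],
  [-4.5, 0, 0, 0, 0, 0],
  [-6, 0, 0, 0, 0, 0],
  [-7.5, 0, 0, 0, 0, 0],
  [-9, 0, 0, 0, 0, 0],
  [-9, 0, 0, 0, 0, 0],
  [-9, 0, 0, 0, 0, 0],
])

```text
time_s: 27.45
ee_pos: [0.4705, -0.0286, 0.1953]
ee_rot: [3.14, -0.001, 1.215]
ft_force: [0.2, 0.3, 0.2]
opening: 0.0356
grasp_force: 0.0
```

```bash
python3 -c "
from h import *
a=show('scene','pics/s11.png',230,80,400,220,4)
b=show('top','pics/x.png',120,130,290,270,4)
cv2.imwrite('pics/s11.png',cv2.resize(np.hstack([a[80:220,230:400],b[130:270,120:290]])[:,:,::-1],None,fx=2.3,fy=2.3,interpolation=cv2.INTER_CUBIC))"
```

```text
(no output)
```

View pics/s11.png

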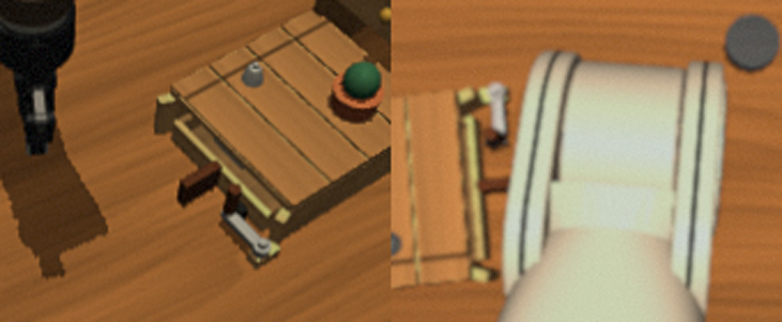

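The drawer is home, and the latch lies shut across its front (245,225) as it did at the start. The arm is clear, so I'm handing in.

```bash
python3 -c "
from bench import ticket
print(ticket.finish_job())"
```

```text
the job is handed in; nothing more can be done
None
```

I put the torch, coaster and glasses case in the drawer (no keys were on the table), slid it home, shut the latch, left the tin alone and handed the job in; the hand-in returned no verdict.

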